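# Unload the sealed syringe pack from the tray sealer

### The arm

A 6-joint arm with a two-finger parallel gripper is mounted at the origin on the work surface. World frame = base frame: x ahead of the robot, y to its left, z up, the work surface at z = 0. Lengths are in m, angles in degrees, forces in N, time in s.
With the tool pointing down it reaches from about 0.4 to 0.825 m from the base axis. Payload 7 kg.
Tool frame: the origin (TCP) lies on the centre line of the jaws, within the pads' length; the fingertips stand 22 mm ahead of it and the grasp point (between the pads) lies 3 mm ahead of it; z points along the fingers, y is the line along which they close (so a half turn about z gives the same grasp; the last joint's range is limited). The gripper opens to 88 mm and grips with 3 to 60 N. Pads are 19 mm wide; open, the fingers measure 130 mm over their backs; the gripper's body (78 mm by 193 mm) begins 47 mm behind the grasp point.
Start: joints at [80.965, 20.546, 0.682, 0, -70.136, -16.507], TCP at [0.291, 0.609, 0.249] pointing down, gripper open.
Joint ranges: [-176.03, 176.03], [-82.01, 121.73], [-58.28, 71.71], [-173.87, 95.51], [-174.79, -0.11], [-173.66, 173.66]. Speed limits (degrees/s): [136.94, 136.94, 172.46, 180, 180, 180].

### API

Orientations are given as [roll, pitch, yaw] about the fixed x, y, z axes, in that order (R = Rz(yaw) Ry(pitch) Rx(roll)).
In Python, from plant import get_state, cams, r gives the robot as it stands.
- The arm moves only by the tool apply_moves, never from a script. Its argument "targets" is a list of rows, each an object with "dp": the shift along the world's x, y, z in m, a list of three; "yaw": the turn about the world's z in degrees. In form: [{"dp": [x, y, z], "yaw": yaw}, ...]. A call has 1 to 20 rows; each row is the pose to reach, as a shift and turn from the pose commanded when the call began; what a row does not reach only later rows make up. A row lasts 1/12 s, in which the tool goes at most 41.7 mm and 7.16 degrees, less where a joint would pass 70% of its speed; a pose out of reach is approached as far as the arm can. A call with a gripper value outside its range is refused whole. "grip" is the gripper command: -1 is fully open, 1 is shut, values between are in proportion, set as the call begins (left out, the last holds). The fingers move at their own pace and stop on an object; "squeeze" is the grip in N (left out, the last holds). Time passes only in rows, so rows that repeat a pose let the fingers close. It gives the time, the measured TCP pose, the force, the opening and the grip force at its end, in the units of the state.
- get_state(): the state, without advancing time (a new reading comes with each control period).
- cams.capture(name): name is "scene" or "top" or "wrist"; returns a dict with "image" (400x640x3 uint8, red, green, blue), "range_z" (400x640 float32, m along the optical axis (not along the pixel's ray), 0 where there is no reading), "fx", "fy", "cx", "cy" (pixels), "R" (3x3) and "t" (3): a world point X has camera coordinates R X + t; the wrist camera has in their place "T_tool_cam" (4x4, takes a point from camera to tool coordinates, whose origin is the TCP and whose axes are the flange's). Camera axes: x right, y down, z forward; pixel columns grow to the right and rows downward; lengths in m; the calibration is good to about 2 mm. The wrist camera is an equidistant fisheye: a pixel r from the principal point sees the ray r / f radians off the axis. A picture is of the moment at which its call begins: read the wrist's pose just before it.
- r.close_job(): hands the job in; it is judged then, once.
The state is a dict: "time_s": time; "joints": joint angles; "qd": joint speeds; "joint_torque": joint torques, N m; "tcp_pos": TCP position; "eef_rot": TCP orientation; "contact_force": force on the tool from outside, world axes, zero at the start; "moment": the same for the moment, N m; "gripper_width": finger opening in m; "gripper_force": force on a finger pad.
Only numpy, scipy, OpenCV 4.12 (cv2) and the standard library are available. Lean on these libraries where they do the work, as an engineer would, in place of code of your own. Each camera call takes 0.05 s, during which the arm holds its last target. There are 200 camera calls.

### The job

The tray sealer has finished and its lid stands open. Reach in under the lid, lift the sealed syringe pack up out of the die and lay it flat, white lid side up, on the bottom of the green basket with the blue tags, lowering it right down before you let go. Keep the pack roughly level on the way, do not push the open lid, and leave the two baskets and what is already in them where they are.

Things in the scene. Friction and masses are not known exactly. Their poses are not given: they have to be found in the camera images.
- press: Bench tray sealer, white, fixed, 370 x 220 mm. Origin: on the counter below the die's centre. x points from its front (sloping control panel, x = -170 mm) to its rear (hinge), y across, z up. Its front faces the robot's right (world -y), turned 0.1 to 0.6 rad towards +x. Hinge towers at x = 140 to 190, y = +-97 mm reach 140 mm high; else nothing but the lid rises above the die.
- die_top (a point): Centre of the die at its top face, 114 mm above the counter; axes as the sealer. Aluminium die, x +-125, y +-75 mm, with an open cavity 176 x 46 mm, 38 mm deep (long along x); the pack hangs in it by its rim, 2 mm play all round. Mid-length on both sides the die wall is cut away for fingers: gaps from x = -40 to 40 mm, open to the side, floor 38 mm below the die top.
- lid (a joint): Opening angle of the lid about its hinge: 0 = shut on the die; starts at 0.88 to 1.0 rad, stays by friction (3 N m: some 7 N at the handle moves it). Its flat underside leans over the die towards the front: d in front of the hinge it is d x tan(angle) higher. 170 mm wide, 338 mm long with handle. Straight down over the die's middle a tool hits it; leaning 25 to 40 deg to the front it clears.
- lid_hinge (a point): Middle of the lid's hinge line (which runs along the sealer's y): 165 mm behind the die centre, 122 mm above the counter.
- lid_handle (a point): Middle of the black bar handle at the free end of the open lid, 328 mm from the hinge.
- pack: Sealed syringe pack, in the die at the start: rigid clear formed tray, white lid with a green stripe; 0.1 to 0.2 kg, balanced. Origin: centre of its underside; x along it (= sealer's x), y across, z up out of the lid. Over the rim 190 x 56 mm, 34 mm high; the rim is the top 6 mm (z 28 to 34) and rests on the die top; below it the tray is 172 x 42 mm. Grip the rim across y, in the finger gaps.
- basket_blue: Target: loose green basket, 0.35 kg, a blue tag at each end. Origin: centre of its underside; x along it (away from the robot, within 0.1 rad), y across, z up. Outside 296 x 200 mm, 55 mm high, walls and floor 4 mm (inner floor at z = 4 mm). A vial stands in its +x +y corner, an ampoule box lies in its -x -y corner; a pack laid along the middle clears both.
- basket_yellow: The same kind of basket with yellow tags, for another bed; it stands beside the blue one (either may be left or right) and holds an older pack and a vial. Leave it.
- vial: Bystander: amber vial with blue cap, 30 mm across, 46 mm high, standing in the blue-tagged basket near its origin + (115, 68) mm. Origin: centre of its foot.
- ampoule_box: Bystander: white and red carton 65 x 30 x 34 mm in the blue-tagged basket near its origin + (-102, -74) mm. Origin: centre of its underside.
- old_pack: Bystander: pack of the same shape with an orange stripe, lying in the yellow-tagged basket. Origin: centre of its underside.
- vial2: Bystander: clear vial with red cap, 30 mm across, 46 mm high, standing in the yellow-tagged basket. Origin: centre of its foot.
Things that resemble listed ones, but are neither listed nor needed, are in the scene too. What is shaped like the pack but purple is not meant.

How it is judged:
By the outcome, as a careful person would: the job done as asked, in the order asked, and still so for the second after the job is handed in, with the robot touching nothing.
It also fails if it takes over 45 s, if anything falls off the work surface, if the arm or the gripper's body presses on something with over 40 N, if the wrist force passes 120 N, or if a joint passes its speed limit or range.

## Working session

There is one attempt and no reset: what is moved stays moved. The work goes in short steps, Python scripts to look and compute and a tool call to move; the robot and the scene stay as the last step left them, time stands still between calls to the robot, and variables do not carry over. Pictures are saved under pics/ and viewed, at most 10 in all, crops included, and the job is handed in when it is done.

Besides the shell and the picture viewer there is one more tool, called after "Request:" as name([rows], argument=value, ...), one row to a line, values as JSON. apply_moves: Moves the arm, as the interface text tells. Its arguments: {"type":"object","properties":{"targets":{"type":"array","items":{"type":"object","properties":{"dp":{"type":"array","items":{"type":"number"}},"yaw":{"type":"number"}}}},"grip":{"type":"number"},"squeeze":{"type":"number"}},"required":["targets"]}

```bash
ls; mkdir -p pics
cat > h.py <<'E'
import numpy as np, cv2, pickle
from plant import get_state, cams, r
def cap(n):
    s=get_state(); c=cams.capture(n); c['state']=s; pickle.dump(c,open(f'{n}.pkl','wb')); return c
def load(n): return pickle.load(open(f'{n}.pkl','rb'))
def P(c,u,v,w=2):
    z=c['range_z'][v-w:v+w+1,u-w:u+w+1]; z=np.median(z[z>0])
    return c['R'].T@(np.array([(u-c['cx'])/c['fx']*z,(v-c['cy'])/c['fy']*z,z])-c['t'])
def cloud(c):
    v,u=np.mgrid[:400,:640]; z=c['range_z']
    X=np.stack([(u-c['cx'])/c['fx']*z,(v-c['cy'])/c['fy']*z,z],-1)
    X=(X-c['t'])@c['R']; X[z<=0]=np.nan; return X
E
python3 - <<'E'
from h import *
s=get_state(); print({k:np.round(v,3) for k,v in s.items()})
for n in('scene','top'):
    c=cap(n); print(n,c['fx'],c['fy'],c['cx'],c['cy'],-c['R'].T@c['t']); cv2.imwrite(f'pics/{n}0.png',cv2.resize(c['image'][:,:,::-1],(800,500)))
E
```

```text
pics
{'time_s': np.float64(0.0), 'joints': array([ 8.0965e+01,  2.0591e+01,  6.3300e-01, -2.2000e-02, -7.0136e+01,
       -1.6507e+01]), 'qd': array([ 0.013,  0.014, -0.015, -0.019, -0.037, -0.011]), 'joint_torque': array([ 1.0000e-03, -5.8271e+01,  2.9307e+01,  6.9970e+00,  7.0000e-03,
       -0.0000e+00]), 'tcp_pos': array([0.291, 0.609, 0.248]), 'eef_rot': array([ 1.79904e+02, -7.00000e-03, -2.55490e+01]), 'contact_force': array([ 0.285, -1.044, -0.008]), 'moment': array([0.056, 0.037, 0.036]), 'gripper_force': np.float64(0.0), 'gripper_width': np.float64(0.088)}
scene 392.5931498213349 392.5931498213349 315.27090171312113 205.8842792888534 [1.53443091 0.24886629 1.0140175 ]
top 424.29213064858675 424.29213064858675 321.3156043278325 205.29955102000653 [0.41425341 0.13152038 1.34888822]
```

View pics/scene0.png

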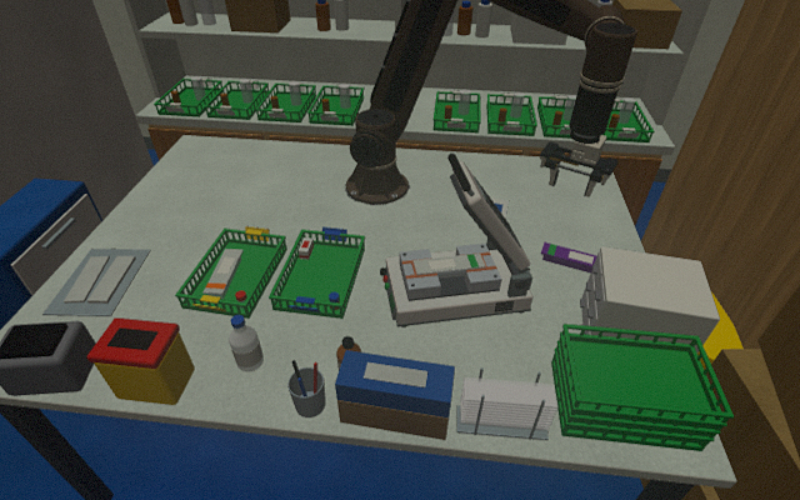

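View pics/top0.png

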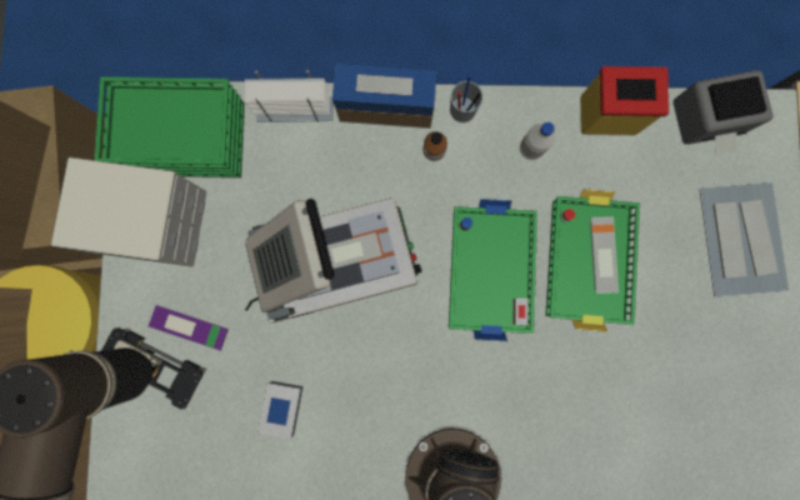

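Run:
```python
from h import *
t=load('top'); s=load('scene')
a=cv2.resize(t['image'][150:260,180:350,::-1],None,fx=4.7,fy=4.7,interpolation=cv2.INTER_CUBIC)
b=cv2.resize(s['image'][115:270,300:435,::-1],None,fx=3.8,fy=3.8,interpolation=cv2.INTER_CUBIC)
a=cv2.convertScaleAbs(a,alpha=1.4); b=cv2.convertScaleAbs(b,alpha=1.4)
cv2.imwrite('pics/a.png',a); cv2.imwrite('pics/b.png',b)
# tool column profile in tool-ish frame from both clouds
p=s['state']['tcp_pos']; yw=np.radians(s['state']['eef_rot'][2])
for c in (s,t):
    X=cloud(c).reshape(-1,3); X=X[~np.isnan(X[:,0])]-p
    X=X[np.hypot(X[:,0],X[:,1])<0.2]
    cx,sx=np.cos(yw),np.sin(yw); Q=np.c_[X[:,0]*cx+X[:,1]*sx,-X[:,0]*sx+X[:,1]*cx,X[:,2]]
    for z0 in np.arange(-.02,.5,.03):
        q=Q[(Q[:,2]>=z0)&(Q[:,2]<z0+.03)]
        if len(q)>8: print(round(z0,2),len(q),np.round(np.percentile(q[:,:2],[2,98],axis=0).ravel(),3))
    print()
# lid plane / press pts
X=cloud(t); 
m=(X[...,2]>.108)&(X[...,2]<.1165)&(X[...,0]>.3)&(X[...,0]<.6)&(X[...,1]>.0)&(X[...,1]<.4)
print('die', m.sum(), np.median(X[m],axis=0), cv2.minAreaRect((X[m][:,:2]*1000).astype(np.float32)))
# baskets
hsv=cv2.cvtColor(t['image'],cv2.COLOR_RGB2HSV)
blue=(hsv[...,0]>105)&(hsv[...,0]<130)&(hsv[...,1]>140)&(X[...,2]>0.02)&(X[...,2]<.08)
n,l,st,ce=cv2.connectedComponentsWithStats(blue.astype(np.uint8))
for i in range(1,n):
    if st[i,4]>25: print('blue',st[i],ce[i],np.median(X[l==i],axis=0))
```

```text
-0.02 75 [-0.004 -0.058  0.014  0.06 ]
0.01 80 [-0.005 -0.063  0.015  0.064]
0.04 286 [-0.035 -0.084  0.042  0.089]
0.07 604 [-0.035 -0.092  0.04   0.095]
0.1 172 [-0.009 -0.014  0.027  0.051]
0.13 260 [-0.033 -0.03   0.041  0.051]
0.16 178 [ 0.007 -0.038  0.047  0.046]
0.19 274 [ 0.007 -0.039  0.048  0.046]
0.22 285 [ 0.006 -0.04   0.048  0.046]
0.25 300 [ 0.007 -0.039  0.048  0.046]
0.28 305 [ 0.008 -0.04   0.051  0.049]
0.31 369 [-0.002 -0.045  0.051  0.049]
0.34 559 [-0.132 -0.151  0.05   0.048]
0.37 772 [-0.136 -0.169  0.05   0.048]
0.4 1046 [-0.176 -0.172  0.048  0.045]
0.43 23 [-0.14  -0.176 -0.091 -0.122]

-0.02 10 [-0.     0.041  0.008  0.049]
0.01 12 [ 0.008 -0.059  0.029  0.058]
0.04 453 [-0.037 -0.089  0.038  0.08 ]
0.07 1011 [-0.036 -0.097  0.037  0.093]
0.1 29 [ 0.01  -0.019  0.025 -0.008]
0.13 146 [ 0.004 -0.038  0.039  0.048]
0.16 181 [-0.022 -0.047  0.045  0.018]
0.19 301 [-0.024 -0.047  0.045  0.013]
0.22 344 [-0.022 -0.047  0.045  0.014]
0.25 359 [-0.022 -0.046  0.045  0.014]
0.28 362 [-0.027 -0.051  0.05   0.028]
0.31 542 [-0.112 -0.077  0.048  0.016]
0.34 1183 [-0.114 -0.085  0.047  0.011]
0.37 2704 [-0.114 -0.074  0.047  0.008]
0.4 3608 [-0.117 -0.047  0.045  0.033]

die 865 [0.52249145 0.19008834 0.11314816] ((509.8273620605469, 283.7817687988281), (141.02359008789062, 279.76531982421875), 22.472131729125977)
blue [384 160  24  11 184] [396.04891304 164.82608696] [ 0.66505972 -0.09671177  0.052294  ]
blue [369 175   8   8  44] [372.90909091 178.09090909] [ 0.62063596 -0.02585509  0.04911116]
blue [380 261  24  11 182] [392.         266.23076923] [ 0.34969268 -0.08390029  0.05199478]
blue [215 319  16  20 226] [222.23451327 328.61504425] [0.15814176 0.42448172 0.04963381]
```

View pics/a.png

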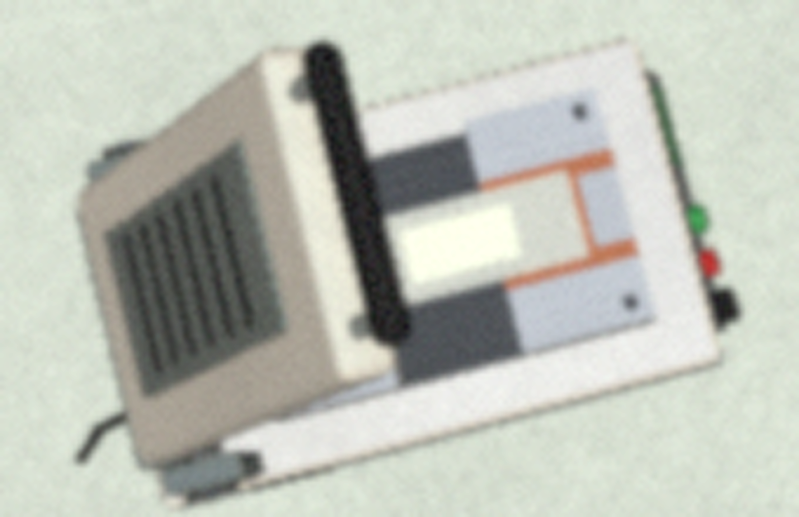

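View pics/b.png

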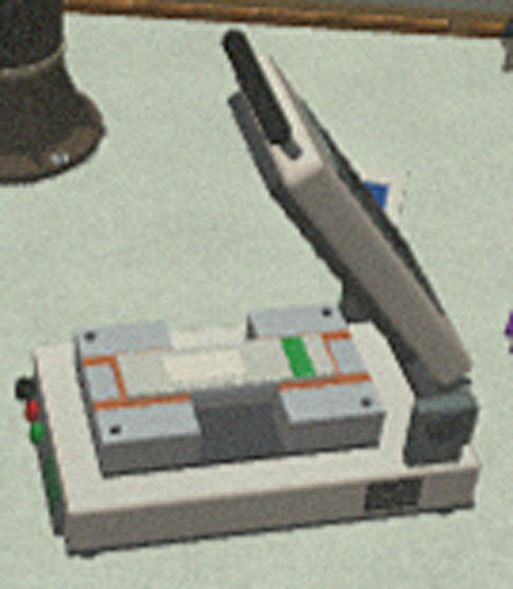

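```bash
cat >> h.py <<'E'
def ray(c,u,v,z):
    d=c['R'].T@np.array([(u-c['cx'])/c['fx'],(v-c['cy'])/c['fy'],1]); o=-c['R'].T@c['t']; return (o+d*(z-o[2])/d[2])
def fit(A,B): # rigid 2D: B=R(th)A+t
    a=A-A.mean(0); b=B-B.mean(0); th=np.arctan2((a[:,0]*b[:,1]-a[:,1]*b[:,0]).sum(),(a*b).sum())
    R=np.array([[np.cos(th),-np.sin(th)],[np.sin(th),np.cos(th)]]); t=B.mean(0)-R@A.mean(0); return th,R,t,B-(A@R.T+t)
E
python3 - <<'E'
from h import *
t=load('top'); s=load('scene')
# crop px -> original, order: model (sealer mm)
obs=[((600,92),(-125,-75)),((653,322),(-125,75)),((467,135),(-40,-75)),((523,352),(-40,75))]
T=[ray(t,180+(u+.5)/4.7-.5,150+(v+.5)/4.7-.5,.114)[:2] for (u,v),_ in obs]
th,R,o,res=fit(np.array([m for _,m in obs])/1000,np.array(T)); print('top fit',th,o,(res*1000).round(1))
ob2=[((78,333),(-125,75)),((100,440),(-125,-75)),((192,400),(-40,-75)),((285,420),(40,-75)),((380,402),(125,-75)),((338,308),(125,75)),((247,318),(40,75)),((168,325),(-40,75))]
S=[ray(s,300+(u+.5)/3.8-.5,115+(v+.5)/3.8-.5,.114)[:2] for (u,v),_ in ob2]
th2,R2,o2,res2=fit(np.array([m for _,m in ob2])/1000,np.array(S)); print('scene fit',th2,o2,(res2*1000).round(1))
R=R2 if abs(res2).max()<abs(res).max() else R
def sl(X,th,o):
    c,q=np.cos(th),np.sin(th); d=X-np.r_[o,0]; return np.stack([d[...,0]*c+d[...,1]*q,-d[...,0]*q+d[...,1]*c,d[...,2]],-1)
for c in(t,s):
    X=sl(cloud(c),th,o); img=c['image'].max(-1)
    lid=(X[...,2]>.16)&(X[...,2]<.45)&(abs(X[...,1])<.1)&(X[...,0]>-.08)&(X[...,0]<.2)
    print('lid n',lid.sum(),'xmin',np.percentile(X[lid][:,0],[0,1,3]),'zmax',np.percentile(X[lid][:,2],[97,99,100]))
    h=lid&(img<45)&(X[...,2]>.33); print('handle',h.sum(),np.round(np.percentile(X[h],[2,50,98],axis=0),3).tolist())
    L=X[lid&(abs(X[...,1])<.05)]
    for z0 in np.arange(.16,.44,.03):
        q=L[(L[:,2]>z0)&(L[:,2]<z0+.03)]
        if len(q)>4: print(round(z0+.015,3),np.round(np.percentile(q[:,0],[2,98]),3))
E
```

```text
top fit 1.8349592461534152 [0.52833738 0.27820465] [[ 0.5 -1.6]
 [ 1.4  2.2]
 [-5.7 -1. ]
 [ 3.9  0.4]]
scene fit 1.8349474630733578 [0.53050945 0.27863129] [[ 10.1   5.2]
 [  1.3   0. ]
 [-35.6  -6.9]
 [  0.6  -3. ]
 [-10.   -2.6]
 [  9.9   2.5]
 [ 12.7   0. ]
 [ 10.9   4.8]]
lid n 4270 xmin [-0.00980852 -0.00814086 -0.00561775] zmax [0.41706561 0.4184039  0.42089132]
handle 446 [[-0.008, -0.069, 0.332], [0.0, 0.002, 0.416], [0.079, 0.067, 0.42]]
0.175 [0.176 0.191]
0.205 [0.158 0.174]
0.235 [0.136 0.157]
0.265 [0.114 0.137]
0.295 [0.093 0.114]
0.325 [0.071 0.094]
0.355 [0.046 0.07 ]
0.385 [0.015 0.045]
0.415 [-0.009  0.01 ]
lid n 1857 xmin [-0.01012992 -0.00772352 -0.00601849] zmax [0.41764696 0.41864353 0.41998656]
handle 220 [[-0.009, -0.08, 0.333], [-0.001, -0.032, 0.415], [0.078, 0.054, 0.42]]
0.175 [0.179 0.194]
0.205 [0.162 0.174]
0.235 [0.138 0.157]
0.265 [0.12  0.139]
0.295 [0.099 0.113]
0.325 [0.074 0.095]
0.355 [-0.002  0.072]
0.385 [0.007 0.047]
0.415 [-0.009  0.008]
```

The two crops show the pack with the green stripe lying in the die. Its front edge is at about (585,210) in crop a, and the die's front corners are at (600,92) and (653,322). The handle is at (320–395, 60–320).

- **Pack candidates:** the purple pack at top (188,327) is a decoy. The orange-striped one at (605,255) sits in the yellow basket. The pack in the die under the lid, at (360,250), is white with a green stripe, so it is the one meant.
- **Target basket:** blue tags at top (495,207) and (490,333).
- **Lid and tool:** the free end of the lid sits at sealer x ≈ -10 mm, at a height of 0.42 m. The tool can't tilt, and its column has a 50 mm radius, so it has to grip the rim at about x = -75 mm.

I'll go round the lid high on the robot's side.

Request:
apply_moves([
  {"dp":[0,-0.01,0.04],"yaw":0},
  {"dp":[0,-0.02,0.08],"yaw":0},
  {"dp":[0,-0.03,0.115],"yaw":0},
  {"dp":[-0.005,-0.05,0.15],"yaw":0},
  {"dp":[-0.01,-0.09,0.15],"yaw":-5},
  {"dp":[-0.01,-0.13,0.15],"yaw":-10},
  {"dp":[-0.015,-0.17,0.15],"yaw":-15},
  {"dp":[-0.02,-0.21,0.15],"yaw":-20},
  {"dp":[-0.02,-0.23,0.15],"yaw":-25},
  {"dp":[0,-0.27,0.15],"yaw":-30},
  {"dp":[0.02,-0.31,0.15],"yaw":-36},
  {"dp":[0.04,-0.345,0.15],"yaw":-42},
  {"dp":[0.06,-0.38,0.15],"yaw":-48},
  {"dp":[0.08,-0.42,0.15],"yaw":-49.3},
  {"dp":[0.096,-0.457,0.15],"yaw":-49.3},
  {"dp":[0.096,-0.457,0.15],"yaw":-49.3},
], grip=-1)

```text
time_s: 1.43
tcp_pos: [0.3881, 0.1471, 0.3988]
eef_rot: [-180.0, -0.0, -75.1]
contact_force: [-1.1, 0.9, 0.8]
gripper_width: 0.0878
gripper_force: 0.0
```

Request:
apply_moves([
  {"dp":[0.035,0.008,0]},
  {"dp":[0.07,0.017,0]},
  {"dp":[0.105,0.027,0]},
  {"dp":[0.14,0.037,0]},
  {"dp":[0.164,0.044,0]},
  {"dp":[0.164,0.044,-0.04]},
  {"dp":[0.164,0.044,-0.08]},
  {"dp":[0.164,0.044,-0.12]},
  {"dp":[0.164,0.044,-0.15]},
  {"dp":[0.164,0.044,-0.15]},
])

```text
$.targets[0]: bad value
```

```bash
cat > look.py <<'E'
import sys
from h import *
th,o=1.83496,np.array([.5285,.2784])
def sl(X):
    c,q=np.cos(th),np.sin(th); d=X-np.r_[o,0]; return np.stack([d[...,0]*c+d[...,1]*q,-d[...,0]*q+d[...,1]*c,d[...,2]],-1)
E
python3 - <<'E'
from look import *
w=cap('wrist'); c=cap('scene'); t=cap('top')
print(w['fx'],w['cx'],w['cy'],w['T_tool_cam'].round(4).tolist()); p=w['state']['tcp_pos']; print(p,w['state']['eef_rot'],w['state']['joints'],'TCP in sealer',sl(p))
for n,k in(('scene',c),('top',t)):
    X=sl(cloud(k)).reshape(-1,3); X=X[~np.isnan(X[:,0])]; q=sl(p)
    for a,b in((-.16,-.11),(-.10,-.04),(-.04,0),(0,.05),(.05,.1),(.1,.2)):
        m=(X[:,0]>a)&(X[:,0]<b)&(X[:,1]>-.1)&(X[:,1]<.25)&(X[:,2]>.5-0.02)
        if m.sum()>10: print(n,a,b,m.sum(),'zmin above tcp',np.percentile(X[m][:,2],[0,1,5]).round(3)-q[2].round(3))
    m=(X[:,2]>.42)&(X[:,2]<.48)&(abs(X[:,0])<.2)&(abs(X[:,1])<.15); print('column x at z.45',np.percentile(X[m][:,0],[1,50,99]).round(3))
i=cv2.convertScaleAbs(w['image'][:,:,::-1],alpha=1.3); cv2.imwrite('pics/w1.png',cv2.resize(i,(800,500)))
E
```

```text
309.70691628693146 322.8569607182544 199.45456063111095 [[-0.0003, -0.9649, -0.2627, 0.0694], [1.0, -0.0002, -0.0003, -0.0001], [0.0003, -0.2627, 0.9649, -0.1363], [0.0, 0.0, 0.0, 1.0]]
[0.38809176 0.14713861 0.39875458] [-1.79990724e+02 -4.44974049e-02 -7.50849458e+01] [ 4.83279402e+01 -8.98754086e+00 -1.37338005e+01  4.23956182e-02
 -8.52705017e+01 -3.34163842e+01] TCP in sealer [-0.09004721  0.16981027  0.39875458]
scene -0.16 -0.11 930 zmin above tcp [0.081 0.082 0.086]
scene -0.1 -0.04 1734 zmin above tcp [0.081 0.083 0.087]
scene -0.04 0 53 zmin above tcp [0.314 0.315 0.317]
scene 0 0.05 39 zmin above tcp [0.307 0.307 0.309]
column x at z.45 [-0.127 -0.091 -0.051]
top -0.16 -0.11 1105 zmin above tcp [0.082 0.083 0.085]
top -0.1 -0.04 4226 zmin above tcp [0.081 0.083 0.085]
top -0.04 0 2043 zmin above tcp [0.36  0.367 0.377]
top 0 0.05 1859 zmin above tcp [0.348 0.363 0.373]
top 0.05 0.1 834 zmin above tcp [0.351 0.364 0.37 ]
top 0.1 0.2 63 zmin above tcp [0.359 0.359 0.363]
column x at z.45 [-0.125 -0.117  0.002]
```

View pics/w1.png

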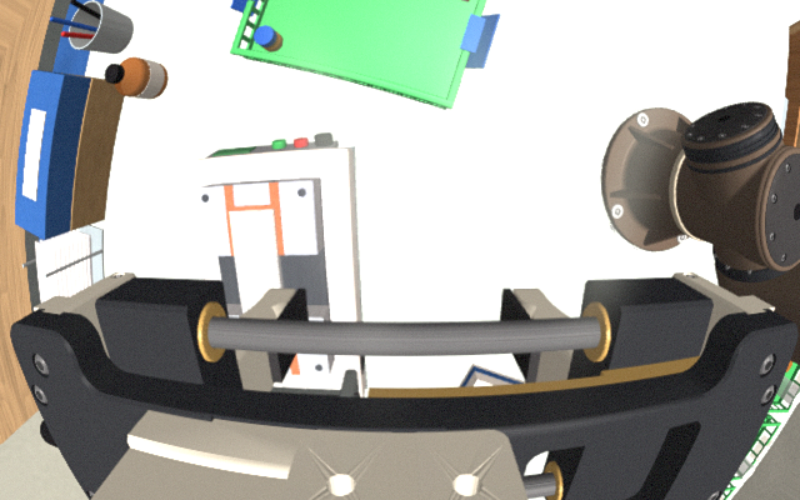

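The wrist picture shows the sealer lined up with the tool. The pack's front edge is at about (250,208) px, and the finger gap starts at y ≈ 255. Each row needs a yaw value, so I'm sending the move again.

Request:
apply_moves([
  {"dp":[0.035,0.008,0],"yaw":0},
  {"dp":[0.07,0.017,0],"yaw":0},
  {"dp":[0.105,0.027,0],"yaw":0},
  {"dp":[0.14,0.037,0],"yaw":0},
  {"dp":[0.164,0.044,0],"yaw":0},
  {"dp":[0.164,0.044,-0.04],"yaw":0},
  {"dp":[0.164,0.044,-0.08],"yaw":0},
  {"dp":[0.164,0.044,-0.12],"yaw":0},
  {"dp":[0.164,0.044,-0.16],"yaw":0},
  {"dp":[0.164,0.044,-0.18],"yaw":0},
  {"dp":[0.164,0.044,-0.18],"yaw":0},
])

```text
time_s: 2.5
tcp_pos: [0.5478, 0.1964, 0.2126]
eef_rot: [179.5, -0.1, -74.8]
contact_force: [-1.0, -0.1, -0.7]
gripper_width: 0.0874
gripper_force: 0.0
```

```bash
cat >> look.py <<'E'
def wcloud(w):
    from scipy.spatial.transform import Rotation as Ro
    s=w['state']; R=Ro.from_euler('xyz',s['eef_rot'],degrees=True).as_matrix(); T=w['T_tool_cam']
    v,u=np.mgrid[:400,:640]; a=(u-w['cx'])/w['fx']; b=(v-w['cy'])/w['fy']; rr=np.hypot(a,b)+1e-9
    z=w['range_z']; k=np.tan(np.minimum(rr,1.5))/rr; X=np.stack([a*k*z,b*k*z,z],-1)
    X=X@T[:3,:3].T+T[:3,3]; X=X@R.T+s['tcp_pos']; X[z<=0]=np.nan; return X
E
python3 - <<'E'
from look import *
w=cap('wrist'); c=cap('scene'); t=cap('top')
p=w['state']['tcp_pos']; q=sl(p); print(p,w['state']['eef_rot'],'TCP in sealer',q)
for n,k in(('scene',c),('top',t)):
    X=sl(cloud(k)).reshape(-1,3); X=X[~np.isnan(X[:,0])]
    for a,b in((-.04,0),(0,.05),(.05,.1),(.1,.2)):
        m=(X[:,0]>a)&(X[:,0]<b)&(X[:,1]>-.1)&(X[:,1]<.25)&(X[:,2]>.45)
        if m.sum()>10: print(n,a,b,m.sum(),'zmin above tcp',(np.percentile(X[m][:,2],[0,1,5])-q[2]).round(3))
X=sl(wcloud(w)); img=w['image']
for u,v in((250,208),):pass
m=(X[...,2]>.10)&(X[...,2]<.13)&(abs(X[...,1])<.09)&(abs(X[...,0]+.08)<.1)
print('z die/pack', np.histogram(X[m][:,2],bins=np.arange(.1,.131,.003)))
np.save('wX.npy',X)
i=cv2.convertScaleAbs(img[:,:,::-1],alpha=0.9); cv2.imwrite('pics/w2.png',cv2.resize(i[60:310,140:500],None,fx=2.2,fy=2.2,interpolation=cv2.INTER_CUBIC))
E
```

```text
[0.54776049 0.19638108 0.21264465] [ 1.79452677e+02 -1.35580498e-01 -7.47570479e+01] TCP in sealer [-0.08420274  0.00282294  0.21264465]
scene -0.04 0 1130 zmin above tcp [0.24  0.32  0.342]
scene 0 0.05 1705 zmin above tcp [0.313 0.328 0.348]
scene 0.05 0.1 1129 zmin above tcp [0.321 0.328 0.341]
scene 0.1 0.2 741 zmin above tcp [0.323 0.326 0.335]
top -0.04 0 2568 zmin above tcp [0.356 0.368 0.382]
top 0 0.05 4644 zmin above tcp [0.342 0.374 0.389]
top 0.05 0.1 3375 zmin above tcp [0.363 0.385 0.398]
top 0.1 0.2 1605 zmin above tcp [0.362 0.377 0.385]
z die/pack (array([   68,    97,    66,    85, 11181,  2230,  3657,  2358,     0,
           0]), array([0.1  , 0.103, 0.106, 0.109, 0.112, 0.115, 0.118, 0.121, 0.124,
       0.127, 0.13 ]))
```

View pics/w2.png

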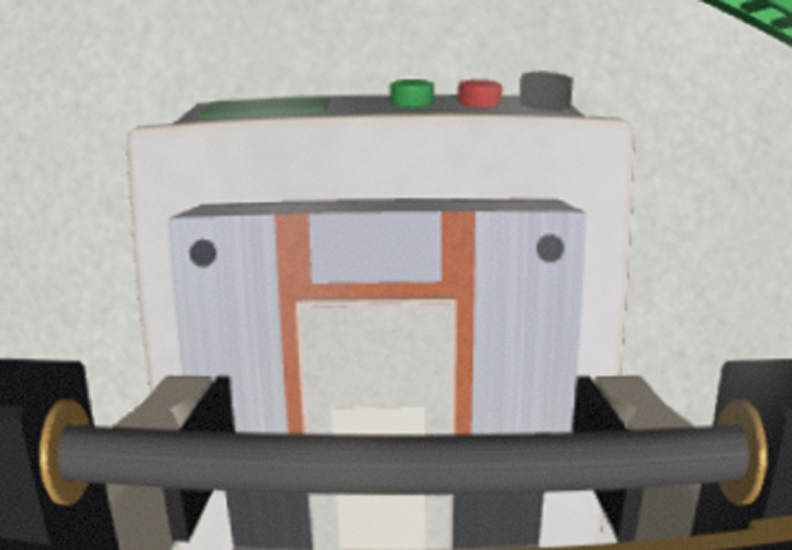

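The wrist crop shows the pack's front edge from (298,300) to (456,298), with orange seal strips on both sides. The die's front corners are at (171,215) and (583,210). The jaws straddle the pack evenly.

Run:
```python
from look import *
X=np.load('wX.npy')
for n,u,v in(('dieL',173,217),('dieR',581,213),('die edge L',176,300),('die edge R',578,300),('packL',300,303),('packR',453,302),('packmid',376,305),('packL2',303,425),('packR2',453,425),('orangeL',285,350),('orangeR',464,350)):
    uu=int(140+u/2.2); vv=int(60+v/2.2); print(n,np.nanmedian(X[vv-1:vv+2,uu-1:uu+2].reshape(-1,3),axis=0).round(4))
```

```text
dieL [-0.1193 -0.0938  0.0705]
dieR [-0.1243  0.0676  0.1134]
die edge L [-0.0928 -0.08    0.1139]
die edge R [-0.0928  0.0672  0.114 ]
packL [-0.0934 -0.0326  0.1198]
packR [-0.0936  0.0204  0.12  ]
packmid [-0.0925 -0.0063  0.1199]
packL2 [-0.0441 -0.0347  0.1145]
packR2 [-0.0459  0.0216  0.1202]
orangeL [-0.0737 -0.0398  0.1145]
orangeR [-0.0739  0.0253  0.1148]
```

Request:
apply_moves([
  {"dp":[0.003,0.006,-0.01],"yaw":0},
  {"dp":[0.003,0.012,-0.02],"yaw":0},
  {"dp":[0.003,0.012,-0.04],"yaw":0},
  {"dp":[0.003,0.012,-0.06],"yaw":0},
  {"dp":[0.003,0.012,-0.072],"yaw":0},
  {"dp":[0.003,0.012,-0.072],"yaw":0},
  {"dp":[0.003,0.012,-0.072],"yaw":0},
  {"dp":[0.003,0.012,-0.072],"yaw":0},
], grip=-0.6)

```text
time_s: 3.32
tcp_pos: [0.5548, 0.2087, 0.1477]
eef_rot: [-179.9, 0.0, -74.8]
contact_force: [0.2, -0.2, 0.1]
gripper_width: 0.0702
gripper_force: 0.0
```

Run:
```python
from look import *
w=cap('wrist'); c=cap('scene')
p=w['state']['tcp_pos']; print(p,w['state']['eef_rot'],'TCP in sealer',sl(p), w['state']['gripper_width'])
i=cv2.convertScaleAbs(c['image'][:,:,::-1],alpha=1.3)
cv2.imwrite('pics/s3.png',cv2.resize(i[40:260,290:470],None,fx=2.7,fy=2.7,interpolation=cv2.INTER_CUBIC))
```

```text
[0.5547647  0.20865643 0.14765498] [-1.79903579e+02  1.86632257e-02 -7.48225499e+01] TCP in sealer [-0.07418202 -0.00714342  0.14765498] 0.07015772995653884
```

View pics/s3.png

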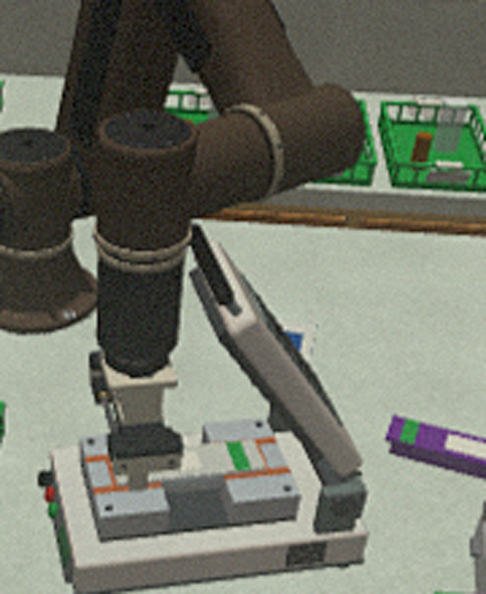

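The scene crop shows the column (right edge near x=190 px) just clear of the handle at (205,240), with the housing above it. Next I lower the tips to the die's face.

Request:
apply_moves([
  {"dp":[0,0,-0.004],"yaw":0},
  {"dp":[0,0,-0.008],"yaw":0},
  {"dp":[0,0,-0.0105],"yaw":0},
  {"dp":[0,0,-0.0105],"yaw":0},
  {"dp":[0,0,-0.0105],"yaw":0},
])

```text
time_s: 3.83
tcp_pos: [0.5541, 0.208, 0.1364]
eef_rot: [-180.0, 0.0, -74.8]
contact_force: [-1.6, -0.5, 4.2]
gripper_width: 0.0704
gripper_force: 2.3
```

Request:
apply_moves([
  {"dp":[0,0,0.0008],"yaw":0},
  {"dp":[0,0,0.0008],"yaw":0},
  {"dp":[0,0,0.0008],"yaw":0},
  {"dp":[0,0,0.0008],"yaw":0},
  {"dp":[0,0,0.0008],"yaw":0},
  {"dp":[0,0,0.0008],"yaw":0},
  {"dp":[0,0,0.0008],"yaw":0},
  {"dp":[0,0,0.0008],"yaw":0},
], grip=1, squeeze=50)

```text
time_s: 4.5
tcp_pos: [0.5539, 0.2079, 0.1367]
eef_rot: [180.0, -0.0, -74.8]
contact_force: [-0.5, -0.6, -0.7]
gripper_width: 0.0548
gripper_force: 50.0
```

Request:
apply_moves([
  {"dp":[0,0,0.002],"yaw":0},
  {"dp":[0,0,0.005],"yaw":0},
  {"dp":[0,0,0.009],"yaw":0},
  {"dp":[0,0,0.014],"yaw":0},
  {"dp":[0,0,0.02],"yaw":0},
  {"dp":[0,0,0.026],"yaw":0},
  {"dp":[0,0,0.032],"yaw":0},
  {"dp":[0,0,0.038],"yaw":0},
  {"dp":[0,0,0.044],"yaw":0},
  {"dp":[0,0,0.049],"yaw":0},
  {"dp":[0,0,0.053],"yaw":0},
  {"dp":[0,0,0.055],"yaw":0},
  {"dp":[0,0,0.055],"yaw":0},
])

```text
time_s: 5.58
tcp_pos: [0.5542, 0.2081, 0.1924]
eef_rot: [-180.0, 0.0, -74.8]
contact_force: [0.7, -0.4, -2.0]
gripper_width: 0.0551
gripper_force: 50.0
```

Run:
```python
from look import *
c=cap('scene'); p=c['state']['tcp_pos']; print(p,sl(p),c['state']['contact_force'],c['state']['moment'])
X=sl(cloud(c)); m=(abs(X[...,1]+.006)<.022)&(X[...,0]>-.03)&(X[...,0]<.12)&(X[...,2]>.1)&(X[...,2]<.2)
for a in np.arange(-.03,.1,.02):
    k=m&(X[...,0]>a)&(X[...,0]<a+.02)
    if k.sum()>4: print(round(a+.01,2),k.sum(),np.percentile(X[k][:,2],[10,50,90]).round(4))
i=cv2.convertScaleAbs(c['image'][:,:,::-1],alpha=1.3)
cv2.imwrite('pics/s4.png',cv2.resize(i[40:260,290:470],None,fx=2.7,fy=2.7,interpolation=cv2.INTER_CUBIC))
```

```text
[0.55423536 0.20812948 0.1924173 ] [-0.07455247 -0.00649485  0.1924173 ] [ 0.72324424 -0.39255227 -2.01328458] [-0.05730114 -0.069038    0.00488677]
-0.02 27 [0.1446 0.1544 0.1741]
0.0 68 [0.1484 0.175  0.1772]
0.02 75 [0.1493 0.1742 0.1773]
0.04 79 [0.1475 0.174  0.1763]
0.06 74 [0.1467 0.1736 0.1767]
0.08 82 [0.1139 0.1732 0.1759]
0.1 55 [0.113  0.1154 0.1736]
```

View pics/s4.png

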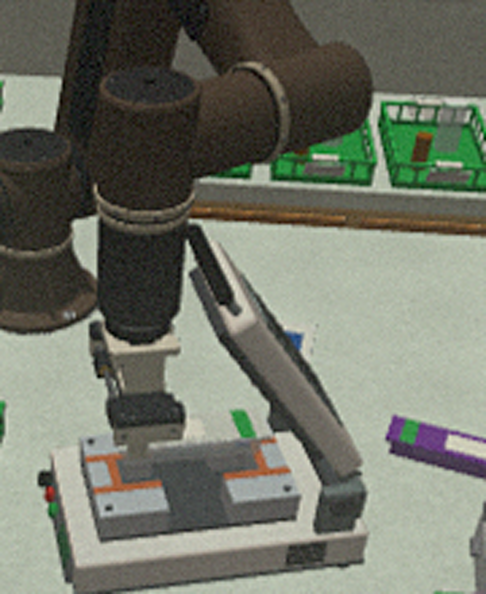

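The scene crop shows the pack clear of the die and level, with the green stripe at (243,425), and the lid untouched. The measured slope is about 1°. Next I carry it forward and turn it.

Request:
apply_moves([
  {"dp":[0.001,-0.008,0.001],"yaw":0},
  {"dp":[0.002,-0.022,0.003],"yaw":0},
  {"dp":[0.003,-0.04,0.006],"yaw":0},
  {"dp":[0.005,-0.06,0.009],"yaw":0},
  {"dp":[0.007,-0.085,0.01],"yaw":0},
  {"dp":[0.009,-0.11,0.01],"yaw":2},
  {"dp":[0.011,-0.135,0.01],"yaw":5},
  {"dp":[0.013,-0.16,0.01],"yaw":9},
  {"dp":[0.015,-0.185,0.01],"yaw":13},
  {"dp":[0.016,-0.21,0.01],"yaw":18},
  {"dp":[0.018,-0.235,0.01],"yaw":23},
  {"dp":[0.02,-0.258,0.01],"yaw":28},
  {"dp":[0.022,-0.277,0.01],"yaw":33},
  {"dp":[0.023,-0.29,0.01],"yaw":38},
  {"dp":[0.0235,-0.298,0.01],"yaw":43},
  {"dp":[0.0235,-0.301,0.01],"yaw":48},
  {"dp":[0.0235,-0.301,0.01],"yaw":53},
  {"dp":[0.0235,-0.301,0.01],"yaw":57},
  {"dp":[0.0235,-0.301,0.01],"yaw":61},
  {"dp":[0.0235,-0.301,0.01],"yaw":64},
])

```text
time_s: 7.3
tcp_pos: [0.5769, -0.0943, 0.2018]
eef_rot: [180.0, 0.0, -10.7]
contact_force: [-1.2, 0.1, -2.1]
gripper_width: 0.0548
gripper_force: 50.0
```

Request:
apply_moves([
  {"dp":[0,0,0],"yaw":3},
  {"dp":[0,0,0],"yaw":6},
  {"dp":[0,0,0],"yaw":8},
  {"dp":[0,0,0],"yaw":8.6},
  {"dp":[0,0,0],"yaw":8.6},
  {"dp":[0,0,0],"yaw":8.6},
])

```text
time_s: 7.8
tcp_pos: [0.5773, -0.0936, 0.2019]
eef_rot: [180.0, 0.0, -2.3]
contact_force: [0.2, 0.9, -2.2]
gripper_width: 0.0549
gripper_force: 50.0
```

Run:
```python
from look import *
c=cap('scene'); t=cap('top'); w=cap('wrist'); s=c['state']; p=s['tcp_pos']; print(p,s['eef_rot'],s['contact_force'])
X=cloud(c); m=(X[...,2]>.12)&(X[...,2]<.2)&(X[...,0]>.38)&(X[...,0]<.52)&(abs(X[...,1]+.09)<.05)
for a in np.arange(.38,.52,.02):
    k=m&(X[...,0]>a)&(X[...,0]<a+.02)
    if k.sum()>4: q=X[k]; top=q[q[:,2]>np.percentile(q[:,2],60)]; print(round(a+.01,2),k.sum(),np.percentile(q[:,2],[5,50,95]).round(4),np.percentile(q[:,1],[2,98]).round(3))
a=cv2.convertScaleAbs(t['image'][140:290,330:520,::-1],alpha=1.4); a=cv2.resize(a,None,fx=4,fy=4,interpolation=cv2.INTER_CUBIC)
cv2.imwrite('pics/t5.png',a)
```

```text
[ 0.57727529 -0.09358612  0.20186017] [ 1.79999249e+02  3.85183347e-03 -2.33434822e+00] [ 0.15213354  0.91214711 -2.24314529]
0.49 14 [0.1822 0.1853 0.1879] [-0.116 -0.099]
```

View pics/t5.png

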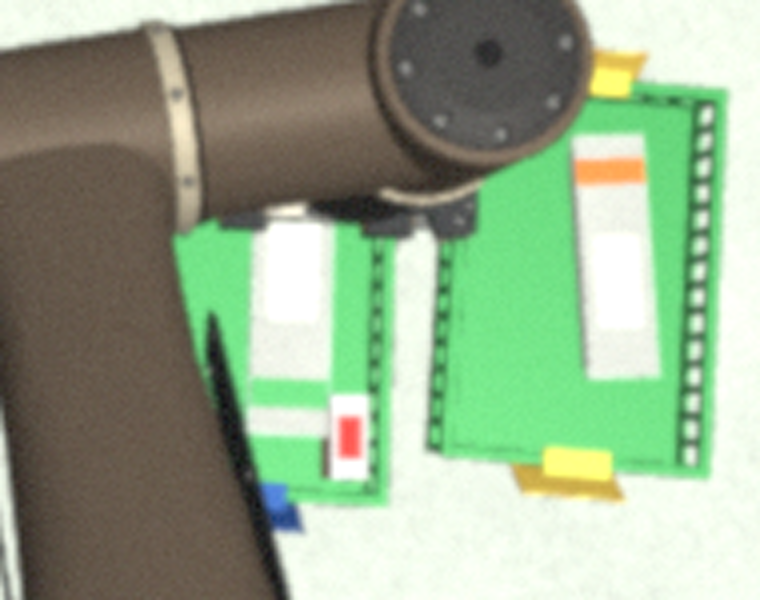

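The top crop shows the pack lined up along the middle of the blue-tagged basket. Its near end is at (290,435) px. The ampoule box at (350,435) is about 30 mm off to the side once parallax is allowed for. I'm lowering it now.

Request:
apply_moves([
  {"dp":[0,0,-0.005],"yaw":0},
  {"dp":[0,0,-0.015],"yaw":0},
  {"dp":[0,0,-0.03],"yaw":0},
  {"dp":[0,0,-0.045],"yaw":0},
  {"dp":[0,0,-0.06],"yaw":0},
  {"dp":[0,0,-0.075],"yaw":0},
  {"dp":[0,0,-0.09],"yaw":0},
  {"dp":[0,0,-0.105],"yaw":0},
  {"dp":[0,0,-0.117],"yaw":0},
  {"dp":[0,0,-0.126],"yaw":0},
  {"dp":[0,0,-0.132],"yaw":0},
  {"dp":[0,0,-0.136],"yaw":0},
  {"dp":[0,0,-0.138],"yaw":0},
  {"dp":[0,0,-0.138],"yaw":0},
  {"dp":[0,0,-0.138],"yaw":0},
])

```text
time_s: 9.2
tcp_pos: [0.5779, -0.093, 0.0643]
eef_rot: [-180.0, -0.0, -2.2]
contact_force: [0.3, 0.4, -1.5]
gripper_width: 0.0553
gripper_force: 50.0
```

Request:
apply_moves([
  {"dp":[0,0,-0.002],"yaw":0},
  {"dp":[0,0,-0.004],"yaw":0},
  {"dp":[0,0,-0.006],"yaw":0},
  {"dp":[0,0,-0.0065],"yaw":0},
  {"dp":[0,0,-0.0065],"yaw":0},
])

```text
time_s: 9.62
tcp_pos: [0.5774, -0.093, 0.0572]
eef_rot: [180.0, 0.0, -2.2]
contact_force: [0.2, 0.3, -2.0]
gripper_width: 0.0551
gripper_force: 50.0
```

Request:
apply_moves([
  {"dp":[0,0,-0.001],"yaw":0},
  {"dp":[0,0,-0.0015],"yaw":0},
  {"dp":[0,0,-0.002],"yaw":0},
  {"dp":[0,0,-0.002],"yaw":0},
])

```text
time_s: 9.95
tcp_pos: [0.5777, -0.093, 0.0554]
eef_rot: [180.0, -0.0, -2.2]
contact_force: [-0.1, 0.0, -1.6]
gripper_width: 0.0549
gripper_force: 50.0
```

Request:
apply_moves([
  {"dp":[0,0,-0.0007],"yaw":0},
  {"dp":[0,0,-0.0014],"yaw":0},
  {"dp":[0,0,-0.0014],"yaw":0},
  {"dp":[0,0,-0.0014],"yaw":0},
])

```text
time_s: 10.28
tcp_pos: [0.5778, -0.093, 0.0546]
eef_rot: [180.0, -0.0, -2.2]
contact_force: [-1.5, 1.0, 5.7]
gripper_width: 0.0548
gripper_force: 50.0
```

The pack is on the floor of the basket: the force turned to +5.7 N. I'm opening the jaws a little and then rising.

Request:
apply_moves([
  {"dp":[0,0,0.0005],"yaw":0},
  {"dp":[0,0,0.0005],"yaw":0},
  {"dp":[0,0,0.0005],"yaw":0},
  {"dp":[0,0,0.0005],"yaw":0},
  {"dp":[0,0,0.0005],"yaw":0},
  {"dp":[0,0,0.0005],"yaw":0},
], grip=-0.65)

```text
time_s: 10.78
tcp_pos: [0.5775, -0.093, 0.0543]
eef_rot: [180.0, 0.0, -2.2]
contact_force: [0.2, -0.0, -0.2]
gripper_width: 0.0723
gripper_force: 0.0
```

Request:
apply_moves([
  {"dp":[0,0,0.005],"yaw":0},
  {"dp":[0,0,0.015],"yaw":0},
  {"dp":[0,0,0.03],"yaw":0},
  {"dp":[0,0,0.06],"yaw":0},
  {"dp":[0,0,0.09],"yaw":0},
  {"dp":[0,0,0.12],"yaw":0},
  {"dp":[0,0,0.15],"yaw":0},
  {"dp":[0,0,0.18],"yaw":0},
  {"dp":[0.02,-0.03,0.2],"yaw":0},
  {"dp":[0.04,-0.06,0.2],"yaw":0},
  {"dp":[0.06,-0.09,0.2],"yaw":0},
  {"dp":[0.07,-0.12,0.2],"yaw":0},
  {"dp":[0.07,-0.15,0.2],"yaw":0},
  {"dp":[0.07,-0.18,0.2],"yaw":0},
  {"dp":[0.07,-0.2,0.2],"yaw":0},
  {"dp":[0.07,-0.2,0.2],"yaw":0},
])

```text
time_s: 12.12
tcp_pos: [0.6468, -0.2968, 0.2548]
eef_rot: [180.0, 0.0, -2.4]
contact_force: [0.1, 0.3, 0.7]
gripper_width: 0.072
gripper_force: 0.0
```

Run:
```python
from look import *
c=cap('scene'); t=cap('top'); s=c['state']; print(s['tcp_pos'],s['contact_force'],s['gripper_width'],s['time_s'])
X=cloud(c)
for a in np.arange(.4,.62,.03):
    k=(X[...,0]>a)&(X[...,0]<a+.03)&(abs(X[...,1]+.09)<.02); print(round(a+.015,3),k.sum(),np.nanpercentile(X[k][:,2],[10,50,90]).round(4))
L=sl(X); lid=(L[...,2]>.16)&(L[...,2]<.45)&(abs(L[...,1])<.1)&(L[...,0]>-.08)&(L[...,0]<.2); print('lid xmin',np.percentile(L[lid][:,0],[0,1,3]))
a=cv2.convertScaleAbs(c['image'][120:270,130:440,::-1],alpha=1.4); cv2.imwrite('pics/s6.png',cv2.resize(a,None,fx=2.5,fy=2.5,interpolation=cv2.INTER_CUBIC))
```

```text
[ 0.64679222 -0.29681965  0.25484172] [0.09726189 0.30429777 0.66592269] 0.07202933244051235 12.1167
0.415 37 [0.0362 0.0385 0.0417]
0.445 100 [0.0372 0.043  0.7382]
0.475 159 [0.0383 0.7248 0.7331]
0.505 174 [0.0377 0.7144 0.7216]
0.535 187 [0.0382 0.7042 0.7113]
0.565 216 [0.0382 0.6923 0.6996]
0.595 274 [0.006  0.678  0.6872]
0.625 189 [0.0032 0.6694 0.6753]
lid xmin [-0.00957761 -0.00820867 -0.00603483]
```

View pics/s6.png

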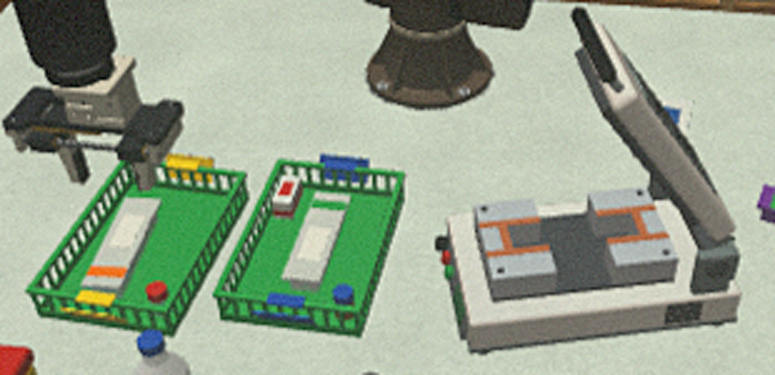

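The pack lies flat in the blue-tagged basket at (315,240) px, with its top at 0.038 m as expected. The vial, ampoule box, yellow basket and lid (front edge still at -10 mm) are unchanged, and the arm is clear.

```bash
python3 -c "
from plant import r
print(r.close_job())"
```

```text
the job is handed in; nothing more can be done
None
```

The syringe pack now lies flat, white lid up, on the floor of the blue-tagged basket, and the job is handed in (about 12 s of robot time); in the last pictures the lid, both baskets and their contents looked unmoved.

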